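# Lock the bayonet cap on the strainer

### The job

Put the loose bayonet cap back on the strainer that is bolted to the bench: find the slots in its collar with the cap's two lugs, push the cap down against the spring and turn it clockwise (seen from above) to the stop, so that it stays locked and upright when you let go. Go gently: the cap must never bear on the strainer with more than 60 N, knocks and both lugs together included; and leave the other things where they are.

Things in the scene. Friction and masses are not known exactly. Their poses are not given: they have to be found in the camera images.
- cap: Loose grey plastic bayonet cap, 72 mm across, 82 mm high, 0.10 to 0.19 kg, standing upright on the bench; same after a half turn about z. Origin: centre of its lower end, z up its axis. Round plug 47 mm across (lowest 6 mm taper to 36 mm at the end) up to a flange 72 mm across, 39.5 to 47.5 mm above the origin.
- cap_lugs (a point): Point on the cap's axis level with the undersides of its lugs, 22 mm above the cap's origin. The two lugs stick out of the plug to the cap's +x and -x, to 30.5 mm from the axis, 8 mm wide and 6 mm high.
- cap_grip (a point): Middle of the grip bar on top of the cap, 64 mm above the cap's origin. The bar runs along the cap's x axis, in line with the lugs: 60 mm long, 16 mm thick (along y), 46 to 82 mm above the origin; the flange below it ends at 47.5 mm.
- strainer: Grey round strainer pot fixed to the bench, foot 104 mm across, pipe stubs with brass nuts to +y and -y (65 mm out, below 46 mm height), open on top with a bright slotted collar. Origin: centre of its underside on the bench, z up.
- rim (a point): Centre of the collar's flat top, 75 mm above the strainer's origin. Collar 84 mm across, bore 50 mm. Two opposite slots 12.5 mm wide, open to the top, take the lugs; they lie along the strainer's x axis, turned up to 20 degrees either way: the collar is clamped at an unmeasured angle; find it by sight (gaps in the rim) or by touch. The collar does not turn. Cap resting with lugs on the rim: cap origin at 53 mm.
- spring_face (a point): Where the spring plate's top rests at first, 25 mm below the rim. It meets the cap's end when the lugs are 3 mm down in the slots, pushes up with 4 N and 0.5 N more per mm, to about 11.5 N when the flange meets the rim (cap origin 35.5 mm above the strainer's). Below 37.5 mm the lugs pass under a ledge and the cap turns clockwise from above, to a solid stop about 55 degrees past the slots.
- seat (a point): Where the cap's origin lies when locked, 41 mm above the strainer's origin. From about 46 degrees past the slots to the stop a notch above the lugs lets the spring lift the cap 3.5 mm, once it is not pressed down, and holds it there. Not locked, the cap springs up to about 50 mm, or stays caught under the ledge below 38.5 mm.
- ptfe_roll: bystander: white tape roll with blue core, 51x51x14 mm, origin under its centre
- ball_valve: bystander: brass ball valve with red lever, 38x119x59 mm, origin under its centre
- tee_25: bystander: white plastic pipe tee, 62x82x41 mm, origin under its centre
- pliers: bystander: red-handled pliers lying flat, 54x157x12 mm, origin under its centre
- tape_measure: bystander: yellow tape measure, 36x128x60 mm, origin under its centre
- brass_nipple: bystander: small brass hex nipple, 25x47x22 mm, origin under its centre
- elbow_20: bystander: small cream pipe elbow, 47x47x30 mm, origin under its centre
Mind the look-alikes: they are no part of the job. Leave any green or purple look-alike of the cap alone.

How it is judged:
By the outcome, as a careful person would: the job done as asked, in the order asked, and still so for the second after the job is handed in, with the robot touching nothing.
It also fails if it takes over 72 s, if anything falls off the work surface, if the arm or the gripper's body presses on something with over 40 N, if the wrist force passes 120 N, or if a joint passes its speed limit or range.

### The arm

A 6-joint arm with a two-finger parallel gripper is mounted at the origin on a cart in front of the work surface, level with it; the furniture and walls round the work are solid. World frame = base frame: x ahead of the robot, y to its left, z up, the work surface at z = 0. Lengths are in mm, angles in rad, forces in N, time in s.
With the tool pointing down it reaches from about 300 to 750 mm from the base axis. Payload 8.5 kg.
Tool frame: the origin (TCP) lies at the very end of the fingers, on their centre line; the grasp point (between the pads) lies 19 mm behind it; z points along the fingers, y is the line along which they close (so a half turn about z gives the same grasp; the last joint's range is limited). The gripper opens to 88 mm and grips with 3 to 60 N. Pads are 18 mm wide; open, the fingers measure 123 mm over their backs; the gripper's body (75 mm by 187 mm) begins 45 mm behind the grasp point.
Start: joints at [1.003, 0.381, 1.297, -0, 1.464, -0.215], TCP at [190.03, 516.109, 238.748] pointing down, gripper open.
Joint ranges: [-3.11, 3.11], [-0.89, 2.33], [0.22, 2.48], [-1.42, 4.56], [0.17, 2.85], [-2.88, 2.88]. Speed limits (rad/s): [2.39, 2.39, 3.14, 3.14, 3.14, 3.14].

### API

Orientations are given as a unit quaternion [w, x, y, z].
In Python, from plant import bot, hand, kinematics, eyes, order gives the robot as it stands. The module is installed in compiled form; this text tells all that it offers. Calls block until the motion is done:
- bot.reach(position, orientation): joint-space move of the TCP to a pose.
- bot.movel(position, attitude=None, vel=150): straight line of the TCP; attitude=None keeps the orientation; vel is the mean speed in mm/s.
- bot.goto_joints(angles): joint-space move.
- hand.set_gripper(opening, newtons=None): opening from 0.0 (shut) to 1.0 (fully open); newtons is the grip in N (None keeps the last); returns when the fingers have stopped.
- bot.sleep(seconds).
- kinematics.ik(position, orientation): joint angles nearest the present ones, or None.
- eyes.read_camera(name): name is "side" or "top" or "wrist"; returns (picture, depth): 400x640x3 uint8, red, green, blue; 400x640 float32, mm along the optical axis (not along the pixel's ray), 0 where there is no reading.
- eyes.get_calibration(name): a dict with "vertical_fov" (degrees; the focal length in pixels is half the picture's height over the tangent of half this angle, whatever the lens; pixels are square), "cx", "cy" (the principal point, pixels), "dist_coeffs" ([k1, k2, p1, p2, k3] as OpenCV has them; the pictures are not rectified), "R" (3x3) and "t" (3): a world point X has camera coordinates R X + t. Camera axes: x right, y down, z forward; pixel columns grow to the right and rows downward; lengths in mm; the calibration is good to about 2 mm. A picture is of the moment at which its call begins: read the wrist's pose just before it. get_calibration takes no time and is no camera call; for the wrist camera it gives the pose at the moment of the call.
A pose or a line that the arm cannot do raises bot.PlanningError and nothing moves.
- order.job_done(): hands the job in; it is judged then, once.
Trained networks look in the newest picture that a camera, given by its name, has taken for a name from the list of things; names that differ only in an ending like _2 or _b are one class to them, and where a whole thing is asked for, a point or a joint stands for the part that bears it (a point fixed in the world has none). Each returns a list of dicts, best first, with "p" (0 to 1); they miss things now and then, are a little off and sometimes report something else, mostly with a low value. They report only what shows in the picture. A call takes as long as a camera call. They do not tell look-alikes from the thing itself.
- eyes.regions_of(camera, name): "region" (400x640 bool, what is visible of it) and "xy" ([column, row] in pixels, amid what is visible of it).
Readings, each from a call of its own:
- bot.get_time(): time.
- bot.get_qpos(): joint angles.
- bot.get_joint_velocities(): joint speeds.
- bot.get_joint_torque(): joint torques, N m.
- bot.get_ee_pos(): TCP position.
- bot.get_tcp_rot(): TCP orientation.
- bot.get_ft_force(): force on the tool from outside, world axes, zero at the start.
- bot.get_wrist_torque(): the same for the moment, N m.
- bot.get_opening(): opening from 0.0 (shut) to 1.0 (fully open).
- bot.get_gripper_force(): force on a finger pad.
Only numpy, scipy, OpenCV 4.12 (cv2) and the standard library are available. Lean on these libraries where they do the work, as an engineer would, in place of code of your own. Each camera call takes 0.05 s, during which the arm holds its last target. There are 200 camera calls.

## Working session

There is one attempt and no reset: what is moved stays moved. The work goes in short steps, each a Python script; the robot and the scene stay as the last script left them, time stands still between calls to the robot, and variables do not carry over. Pictures are saved under pics/ and viewed, at most 10 in all, crops included, and the job is handed in when it is done.

```bash
mkdir -p pics
cat > h.py <<'E'
import numpy as np, cv2
from plant import bot, hand, kinematics, eyes, order
def K(name):
    c=eyes.get_calibration(name); f=200/np.tan(np.radians(c["vertical_fov"])/2)
    return np.array([[f,0,c["cx"]],[0,f,c["cy"]],[0,0,1.]]),np.array(c["dist_coeffs"],float),np.array(c["R"]),np.array(c["t"])
def rays(cal,px):
    k,d,R,t=cal
    return cv2.undistortPoints(np.array(px,float).reshape(-1,1,2),k,d).reshape(-1,2)
def world(cal,px,z):  # px Nx2, depth N
    n=rays(cal,px); P=np.c_[n,np.ones(len(n))]*np.array(z,float).reshape(-1,1)
    return (P-cal[3])@cal[2]
def onplane(cal,px,h):
    n=rays(cal,px); d=np.c_[n,np.ones(len(n))]@cal[2]; o=-cal[3]@cal[2]
    return o+d*((h-o[2])/d[:,2])[:,None]
def cloud(cal,depth,mask=None):
    m=depth>0
    if mask is not None: m&=mask
    v,u=np.nonzero(m); return world(cal,np.c_[u,v],depth[v,u]),np.c_[u,v]
def save(n,im,box=None,s=1):
    if box: im=im[box[1]:box[3],box[0]:box[2]]
    im=cv2.resize(im,None,fx=s,fy=s,interpolation=cv2.INTER_CUBIC); cv2.imwrite('pics/'+n,im[:,:,::-1])
E
python3 - <<'E'
from h import *
for n in("top","side"):
    im,d=eyes.read_camera(n); save(n+'.png',im); c=K(n); print(n,c[0][0,0],-c[3]@c[2])
    np.save(n+'_d.npy',d)
    for t in("cap","strainer"):
        for r in eyes.regions_of(n,t):
            w,_=cloud(c,d,r["region"]); print(t,round(r["p"],2),np.round(r["xy"]),r["region"].sum(),np.round(np.median(w,0)) if len(w) else 0,np.round(np.percentile(w,[2,98],axis=0)).tolist() if len(w) else 0)
print(bot.get_time())
E
```

```text
top 402.82532576555906 [443.75346086 -67.1144085  982.21553311]
cap 0.85 [331. 211.] 730 [484. -85.  48.] [[453.0, -115.0, 44.0], [516.0, -53.0, 84.0]]
cap 0.79 [430. 129.] 774 [ 677. -319.   48.] [[646.0, -355.0, 2.0], [711.0, -289.0, 84.0]]
cap 0.59 [368. 173.] 769 [ 579. -175.   48.] [[547.0, -212.0, 0.0], [611.0, -146.0, 84.0]]
cap 0.58 [373. 214.] 762 [ 474. -189.   48.] [[442.0, -225.0, 43.0], [507.0, -160.0, 84.0]]
strainer 0.64 [400. 259.] 580 [ 376. -244.   54.] [[347.0, -320.0, 3.0], [401.0, -207.0, 62.0]]
strainer 0.56 [242. 179.] 1714 [561. 122.  51.] [[519.0, 64.0, 6.0], [603.0, 184.0, 77.0]]
side 371.76212954968173 [ 224.18394679 -841.33513161  670.42625781]
cap 0.89 [313. 232.] 733 [ 471. -200.   50.] [[442.0, -225.0, 1.0], [505.0, -176.0, 85.0]]
cap 0.8 [409. 243.] 777 [ 672. -332.   50.] [[646.0, -356.0, 8.0], [705.0, -301.0, 84.0]]
cap 0.75 [302. 201.] 574 [480. -94.  51.] [[454.0, -116.0, 12.0], [511.0, -73.0, 85.0]]
cap 0.62 [350. 214.] 640 [ 575. -185.   50.] [[548.0, -211.0, 10.0], [611.0, -161.0, 85.0]]
strainer 0.91 [304. 164.] 864 [557.  99.  49.] [[520.0, 62.0, 4.0], [605.0, 166.0, 78.0]]
0.3
```

View pics/top.png

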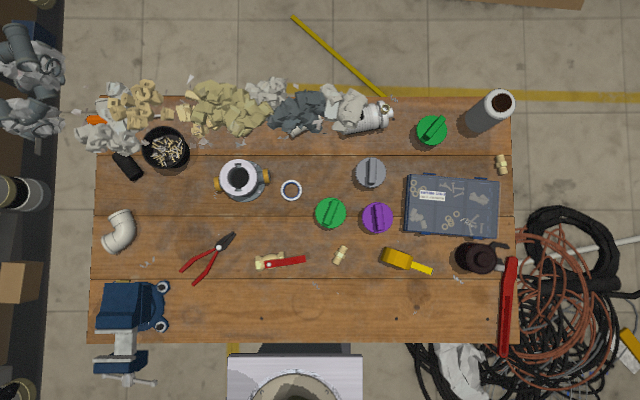

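Run:
```python
import cv2,numpy as np
a=cv2.imread('pics/side.png')[140:300,260:460];b=cv2.imread('pics/top.png')[90:260,300:460]
a=cv2.resize(a,(500,400));b=cv2.resize(b,(300,319));o=np.zeros((400,800,3),np.uint8);o[:,:500]=a;o[:319,500:]=b
cv2.imwrite('pics/caps.png',o)
```

```text
(no output)
```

View pics/caps.png

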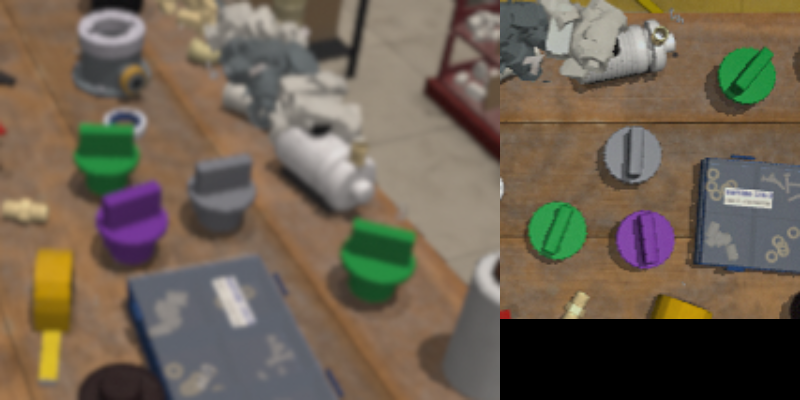

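Candidates: grey cap (370,173), green (330,213) and (432,129), purple (377,217). I choose the grey one; the crop confirms it is grey, upright and has the bar on top. The strainer is at (240,179), with the tape roll beside it at (291,190).

```bash
cat >> h.py <<'E'
def q(psi): return [0,float(np.cos(psi/2)),float(np.sin(psi/2)),0]
def bar(cal,d,c):
    w,_=cloud(cal,d); m=(w[:,2]>76)&(w[:,2]<90)&(np.hypot(*(w[:,:2]-c).T)<42); b=w[m][:,:2]
    (cx,cy),(a,e),_=r=cv2.minAreaRect(b.astype(np.float32)); p=cv2.boxPoints(r)
    ed=[p[1]-p[0],p[2]-p[1]]; v=max(ed,key=np.linalg.norm); y=np.arctan2(v[1],v[0]); y=(y+np.pi/2)%np.pi-np.pi/2
    return np.array([cx,cy]),y,(a,e),m.sum(),np.median(w[m][:,2])
E
python3 - <<'E'
from h import *
d=np.load('top_d.npy'); c,y,s,n,z=bar(K("top"),d,[579,-178]); print(c,y,s,n,z)
w=K("wrist"); print(w[0],w[1],-w[3]@w[2]-bot.get_ee_pos(),w[2]); print(bot.get_tcp_rot())
for p in([*c,60],[561,122,100]):
    for k in range(-4,5):
        psi=k*np.pi/4
        print(np.round(psi,2),end=' ')
        j=kinematics.ik([p[0],p[1],p[2]],q(psi)); print(None if j is None else np.round(j,2))
# look at cap
try: bot.reach([c[0]-40,c[1],260],q(0))
except Exception as e: print(e)
im,d=eyes.read_camera("wrist"); save('w1.png',im); cal=K("wrist"); print(-cal[3]@cal[2])
print(bar(cal,d,c)); print(bot.get_ee_pos(),bot.get_time())
E
```

```text
[ 579.58618164 -178.51252747] -0.044619083 (16.17302131652832, 59.38113784790039) 190 81.35690969967033
[[282.68248875   0.         320.47493513]
 [  0.         282.68248875 200.95573493]
 [  0.           0.           1.        ]] [-0.01951333  0.          0.          0.          0.        ] [-79.75879262  29.42141417 144.87004735] [[ 3.44651143e-01  9.38730595e-01 -6.77725558e-04]
 [ 8.87764705e-01 -3.25704402e-01  3.25254472e-01]
 [ 3.05105586e-01 -1.12700987e-01 -9.45626284e-01]]
[-7.35064188e-05  1.75472932e-01  9.84484235e-01 -1.90398742e-04]
-3.14 [-0.49  0.65  1.38 -0.    1.11 -2.06]
-2.36 [-0.49  0.65  1.38 -0.    1.11 -2.85]
-1.57 [-0.49  0.65  1.38 -0.    1.11  2.65]
-0.79 [-0.49  0.65  1.38 -0.    1.11  1.86]
0.0 [-0.49  0.65  1.38 -0.    1.11  1.08]
0.79 [-0.49  0.65  1.38 -0.    1.11  0.29]
1.57 [-0.49  0.65  1.38 -0.    1.11 -0.49]
2.36 [-0.49  0.65  1.38 -0.    1.11 -1.28]
3.14 [-0.49  0.65  1.38 -0.    1.11 -2.06]
-3.14 [ 0.01  0.56  1.43 -0.    1.15 -1.56]
-2.36 [ 0.01  0.56  1.43 -0.    1.15 -2.35]
-1.57 None
-0.79 [ 0.01  0.56  1.43 -0.    1.15  2.36]
0.0 [ 0.01  0.56  1.43 -0.    1.15  1.58]
0.79 [ 0.01  0.56  1.43 -0.    1.15  0.79]
1.57 [ 0.01  0.56  1.43 -0.    1.15  0.01]
2.36 [ 0.01  0.56  1.43 -0.    1.15 -0.78]
3.14 [ 0.01  0.56  1.43 -0.    1.15 -1.56]
[ 623.99655775 -177.59847359  404.91152346]
(array([ 581.36401367, -177.76261902]), np.float32(-0.05104208), (15.97795581817627, 58.26042175292969), np.int64(720), np.float64(80.51965250442613))
[ 539.76082019 -177.81759568  260.02500531] 3.0917
```

View pics/w1.png

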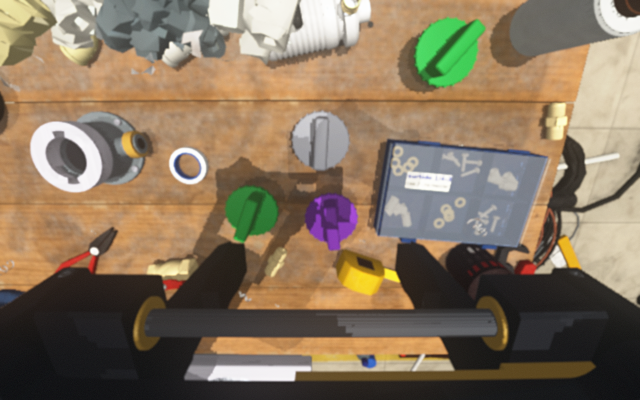

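The picture shows the grey cap alone at (320,140) with free space on both sides of its bar. The strainer collar is at (67,155), with slot gaps visible. Next is a closer look at the collar.

Run:
```python
from h import *
bot.reach([575,122,190],q(0))
im,d=eyes.read_camera("wrist"); cal=K("wrist"); np.save('w2d.npy',d); np.save('w2i.npy',im)
w,px=cloud(cal,d); m=(w[:,2]>70)&(w[:,2]<82)&(np.hypot(w[:,0]-561,w[:,1]-122)<60); b=w[m]
print(m.sum(),np.median(b[:,2]),b.min(0),b.max(0))
(c,s)=cv2.minEnclosingCircle(b[:,:2].astype(np.float32)); print('encl',c,s)
# algebraic circle fit of outer edge
a=np.arctan2(b[:,1]-c[1],b[:,0]-c[0]); r=np.hypot(b[:,0]-c[0],b[:,1]-c[1]); 
k=np.round(np.degrees(a)/6).astype(int); o=np.array([b[k==i][np.argmax(r[k==i]),:2] for i in np.unique(k)])
A=np.c_[2*o,np.ones(len(o))]; x=np.linalg.lstsq(A,(o**2).sum(1),rcond=None)[0]; C=x[:2]; print('fit',C,np.sqrt(x[2]+C@C))
r=np.hypot(*(b[:,:2]-C).T); a=np.degrees(np.arctan2(b[:,1]-C[1],b[:,0]-C[0]))
h=np.histogram(a[(r>26)&(r<30)],bins=np.arange(-180,181,5))[0]; print(h.tolist())
us=px[m]; x0,y0=us.min(0)-10; x1,y1=us.max(0)+10; print(x0,y0,x1,y1)
save('w2.png',im,(max(x0,0),max(y0,0),x1,y1),4); print(bot.get_time())
```

```text
3274 73.60612909588176 [524.15964529  84.4014936   70.12405745] [607.84700046 168.4998151   75.67861303]
encl (565.7342529296875, 126.25772094726562) 42.248046875
fit [565.4982389  126.81211814] 41.57368733690168
[0, 0, 0, 6, 7, 8, 9, 10, 9, 9, 8, 13, 8, 8, 10, 9, 10, 8, 11, 9, 9, 10, 11, 9, 9, 10, 9, 12, 11, 10, 11, 10, 11, 4, 0, 0, 0, 0, 1, 11, 11, 10, 10, 9, 11, 8, 12, 9, 10, 10, 9, 10, 9, 8, 11, 11, 8, 8, 9, 9, 9, 9, 10, 10, 8, 7, 8, 9, 8, 6, 0, 0]
262 153 367 254
4.325
```

View pics/w2.png

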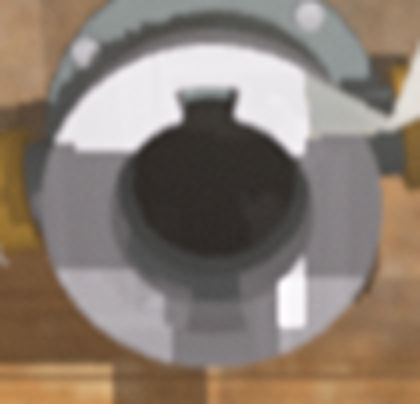

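The collar fills the crop, with slot gaps near the top (210,100) and bottom (208,305), so the slots lie almost along x. A second view with the hand turned by half a turn will cancel the camera bias.

```bash
cat >> h.py <<'E'
from scipy.optimize import minimize
def collar(cal,d,c0,slots=True):
    w,px=cloud(cal,d); m=(w[:,2]>71)&(w[:,2]<79)&(np.hypot(*(w[:,:2]-c0).T)<55); b=w[m][:,:2]
    c,_=cv2.minEnclosingCircle(b.astype(np.float32)); c=np.array(c)
    for _ in range(3):
        v=b-c; r=np.hypot(*v.T); k=np.round(np.degrees(np.arctan2(v[:,1],v[:,0]))/5).astype(int)
        o=np.array([b[k==i][np.argsort(r[k==i])[-2]] for i in np.unique(k) if (k==i).sum()>5])
        x=np.linalg.lstsq(np.c_[2*o,np.ones(len(o))],(o**2).sum(1),rcond=None)[0]; c=x[:2]
    v=b-c; r=np.hypot(*v.T); g=v[(r>26)&(r<29.5)]
    th=np.radians(np.arange(-25,25.1,.5)); cost=np.array([np.clip(6.25-np.abs(-np.sin(t)*g[:,0]+np.cos(t)*g[:,1]),0,None).sum() for t in th])
    best=th[cost<=cost.min()+1]
    return c,np.sqrt(x[2]+c@c),np.degrees(best.mean()),np.degrees(best[[0,-1]]),np.median(w[m][:,2])
E
python3 - <<'E'
from h import *
C=[565,126]
print(collar(K("wrist"),np.load('w2d.npy'),C)); print('top',collar(K("top"),np.load('top_d.npy'),C))
bot.reach([550,122,190],q(np.pi))
im,d=eyes.read_camera("wrist"); print('pi',collar(K("wrist"),d,C))
bot.reach([610,-178,230],q(np.pi)) 
im,d=eyes.read_camera("wrist"); print('cap pi',bar(K("wrist"),d,[580,-178]))
print(bot.get_time(),bot.get_qpos(), bot.get_ft_force())
E
```

```text
(array([565.50289465, 126.91917503]), np.float64(41.20715913775607), np.float64(1.25), array([-0.5,  3. ]), np.float64(73.61947251029873))
top (array([564.08560094, 126.38168662]), np.float64(40.42630802630185), np.float64(1.0), array([-1.5,  3.5]), np.float64(74.96649768021942))
pi (array([564.57425014, 126.85595492]), np.float64(41.660123606713384), np.float64(2.0), array([0., 4.]), np.float64(73.872118179369))
cap pi (array([ 580.71081543, -177.3609314 ]), np.float32(-0.048024893), (16.003746032714844, 58.16627883911133), np.int64(823), np.float64(80.63371087602188))
8.25 [-4.67664597e-01  5.39321597e-01  1.05410765e+00  2.87650125e-04
  1.54857214e+00 -2.04027168e+00] [ 0.00171472 -0.3059814   0.12571114]
```

```bash
cat >> h.py <<'E'
G=np.array([581.0,-177.6]); YC=-0.049
S=np.array([565.0,126.9]); YS=np.radians(1.5)
def F(): return np.array(bot.get_ft_force())
E
python3 - <<'E'
from h import *
psi=np.pi+YC
hand.set_gripper(0.6,45)
bot.reach([*G,110],q(psi)); bot.movel([*G,51],q(psi),vel=80)
print(F(),bot.get_ee_pos()); hand.set_gripper(0.0,45); print('open',bot.get_opening()*88,bot.get_gripper_force(),F())
f0=F(); bot.movel([*G,70],vel=60); print('lift',F()); bot.movel([*G,190],vel=200)
im,d=eyes.read_camera("side"); save('lift.png',im,(220,60,460,240),3)
bot.movel([*S,190],q(np.pi+YS),vel=250); bot.sleep(.3)
print(F(),bot.get_wrist_torque(),bot.get_opening()*88,bot.get_ee_pos(),bot.get_qpos()[5],bot.get_time())
im,d=eyes.read_camera("side"); save('over.png',im,(220,60,400,210),4)
E
```

```text
[ 0.12861487  1.27305605 -0.69056694] [ 581.29312292 -177.744894     51.48571489]
open 15.703076329543197 44.999771397560835 [-0.55706557  0.40245243  0.35501816]
lift [ 1.86639601e-03  1.06459176e-01 -2.12362087e+00]
[-0.60730335  0.21075143 -0.83662127] [-0.00795899 -0.00943624 -0.00227074] 15.45292404865234 [565.0927125  126.38258526 189.99693064] -1.5804564248149593 13.9583
```

View pics/over.png

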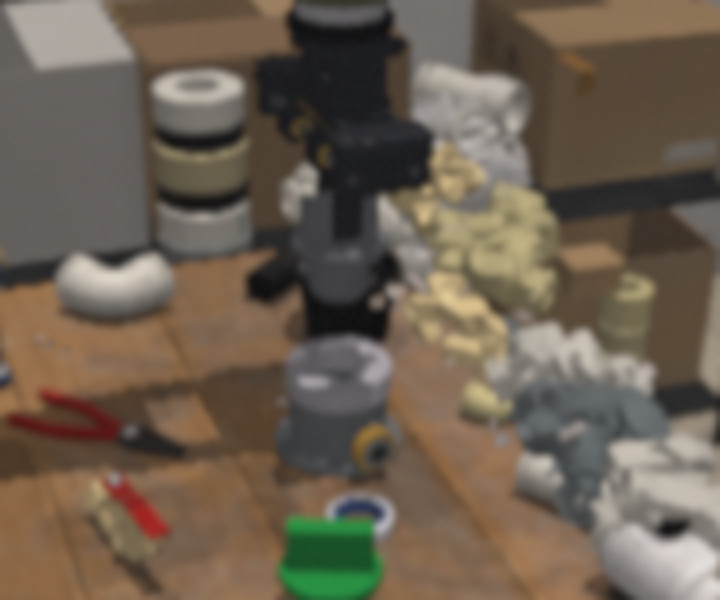

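The grey cap is held upright at (345,240), above the collar at (340,365). I'll descend under force watch.

```bash
cat > down.py <<'E'
from h import *
def descend(xy,psi,z0,z1,step,lim,vel=30):
    z=z0; log=[]
    while z>z1+1e-6:
        z=max(z1,z-step); bot.movel([*xy,z+51],q(psi),vel=vel)
        f=np.mean([F() for _ in range(3)],0)-f0; log.append((round(z,1),*np.round(f,1).tolist()))
        if f[2]>lim or np.hypot(*f[:2])>8: break
    return z,log
f0=np.mean([F() for _ in range(10)],0)
E
python3 - <<'E'
from down import *
psi=np.pi+YS; print(f0); np.save('f0.npy',f0)
bot.movel([*S,80+51],vel=120)
z,l=descend(S,psi,80,50.5,1.5,7)
print(z,l[::2],l[-3:]); print(bot.get_ee_pos(),bot.get_wrist_torque(),bot.get_time())
E
```

```text
[ 0.1511937   0.31765018 -0.73749648]
50.5 [(78.5, 0.2, -0.2, 0.2), (75.5, -0.0, -0.4, -0.7), (72.5, 0.4, -1.3, -0.4), (69.5, -0.8, -0.2, -0.4), (66.5, -0.3, -0.1, -0.7), (63.5, 0.7, -0.7, -1.1), (60.5, 0.0, -0.3, -0.5), (57.5, -0.3, -0.0, 0.2), (54.5, -0.1, -0.9, -1.4), (51.5, -0.7, -0.6, -0.6)] [(53.0, 0.2, -0.4, -0.2), (51.5, -0.7, -0.6, -0.6), (50.5, -0.1, -0.3, 0.6)]
[564.97565179 126.89152027 101.43132157] [ 0.0408142  -0.01635365 -0.04913598] 19.65
```

Run:
```python
from down import *
import down
down.f0=np.load('f0.npy'); psi=np.pi+YS
z,l=descend(S,psi,50.5,36.5,1.0,16)
print(z,l); print(bot.get_ee_pos(),bot.get_wrist_torque(),bot.get_opening()*88,bot.get_time())
```

```text
36.5 [(49.5, -0.5, 0.2, 2.9), (48.5, -1.3, -0.4, 5.6), (47.5, -0.5, -0.7, 4.7), (46.5, 0.7, -0.8, 4.4), (45.5, -0.7, 0.4, 5.4), (44.5, 0.7, -0.3, 5.5), (43.5, -0.8, -0.5, 6.2), (42.5, -0.5, 0.1, 8.9), (41.5, -1.2, 0.9, 7.4), (40.5, -0.2, 0.6, 8.0), (39.5, -0.9, 0.4, 9.1), (38.5, -1.1, -0.2, 9.2), (37.5, -1.8, 0.3, 9.6), (36.5, -0.6, -0.3, 9.5)]
[565.20120182 126.94095558  88.14349505] [ 0.04966026  0.21637463 -0.00104183] 15.870974550339774 23.15
```

Run:
```python
from down import *
import down
down.f0=f0=np.load('f0.npy'); psi=np.pi+YS
z,l=descend(S,psi,36.5,35.7,.4,16); print(z,l,bot.get_ee_pos()[2])
log=[]; a=0; stop=0
while a<58:
    a+=3 if a<42 else 1.5
    bot.movel([*S,z+51],q(psi-np.radians(a)),vel=30)
    f=np.mean([F() for _ in range(3)],0)-f0; m=np.mean([bot.get_wrist_torque()[2] for _ in range(3)])
    log.append((a,*np.round(f,1).tolist(),round(float(m),2)))
    if abs(m)>.45 or np.linalg.norm(f)>25: break
for x in log: print(x)
print(bot.get_ee_pos(),bot.get_tcp_rot(),bot.get_opening()*88,bot.get_time())
```

```text
35.7 [(36.1, -1.2, -0.7, 10.0), (35.7, -1.4, 0.0, 10.6)] 87.37304459954761
(3, -0.9, 0.2, 9.8, -0.04)
(6, -1.4, 0.2, 9.8, -0.02)
(9, -0.8, 0.1, 10.2, -0.07)
(12, -0.4, -0.3, 10.6, -0.01)
(15, -1.0, -0.8, 9.5, -0.07)
(18, -0.1, -0.7, 9.2, -0.06)
(21, 0.2, 0.8, 10.0, -0.11)
(24, -0.1, -0.8, 10.3, -0.04)
(27, -0.2, -0.2, 10.6, -0.09)
(30, -0.6, -1.2, 10.6, -0.12)
(33, 0.1, -0.0, 10.1, -0.05)
(36, -0.1, -1.1, 10.0, -0.06)
(39, -1.0, -0.3, 11.1, -0.07)
(42, -0.0, -0.9, 10.1, -0.05)
(43.5, -0.4, -0.2, 10.9, 0.01)
(45.0, -0.1, 0.5, 10.3, 0.0)
(46.5, -0.5, -1.2, 9.9, 0.02)
(48.0, -0.4, 0.5, 10.3, -0.0)
(49.5, -1.1, -0.8, 10.2, 0.0)
(51.0, 0.3, -0.6, 11.0, -0.01)
(52.5, -0.3, 0.2, 10.4, 0.02)
(54.0, 0.1, -1.5, 10.4, 0.16)
(55.5, -1.1, -1.9, 10.8, 0.48)
[565.39134539 126.74060546  87.53910875] [8.15757358e-04 4.53586390e-01 8.91211936e-01 7.87476985e-05] 15.391878907889662 29.4
```

Torque shows the solid stop at about 55°. Now I'll back off half a degree, let the spring lift the cap into the notch, check it with a light pull, and release.

Run:
```python
from down import *
f0=np.load('f0.npy'); p=np.pi+YS-np.radians(54.5)
for z in(35.7,38,40,41,41.5,42,42.5,43):
    bot.movel([*S,z+51],q(p),vel=20); f=np.mean([F() for _ in range(3)],0)-f0; print(z,np.round(f,1),round(bot.get_wrist_torque()[2],2))
    if f[2]<-5: break
bot.movel([*S,41+51],q(p),vel=20); print(F()-f0)
hand.set_gripper(0.5,30); bot.sleep(.3); bot.movel([*S,170],vel=100)
bot.reach([S[0]-10,S[1],210],q(np.pi)); bot.sleep(.3)
im,d=eyes.read_camera("wrist"); print(bar(K("wrist"),d-0,S) if False else '')
w,px=cloud(K("wrist"),d); m=(np.hypot(*(w[:,:2]-S).T)<42)&(w[:,2]>110); b=w[m]
r=cv2.minAreaRect(b[:,:2].astype(np.float32)); print(r,np.percentile(b[:,2],[5,50,95]))
v=np.linalg.svd(b[:,:2]-b[:,:2].mean(0),full_matrices=False)[2][0]; print('yaw',np.degrees(np.arctan2(v[1],v[0])))
im,d=eyes.read_camera("side"); save('end.png',im,(220,60,400,210),4); print(bot.get_time())
```

```text
35.7 [-1.1 -0.5 11.3] 0.13
38 [-0.7 -1.3 10.2] 0.11
40 [-0.2 -1.   7.9] 0.11
41 [ 1.6 -1.7  5.1] 0.14
41.5 [ 4.8 -2.1 -1.4] 0.14
42 [ 6.5 -0.9 -5.5] 0.16
[ 3.29082375 -2.2190686   2.01136562]

((549.673583984375, 126.497314453125), (55.42222595214844, 71.93949127197266), 24.079877853393555) [122.21940476 289.57455332 309.53813281]
yaw -88.45937494214564
34.2667
```

View pics/end.png

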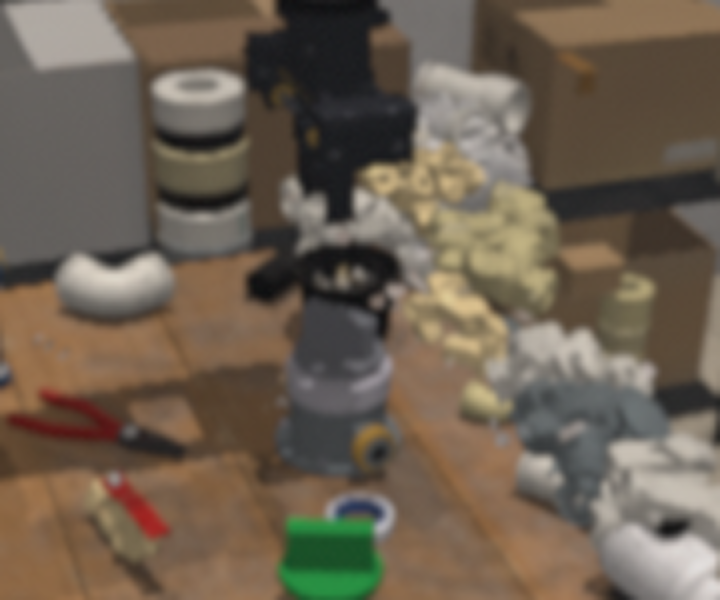

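The cap sits on the collar at (340,345), bar turned and upright. One check of its height and yaw, ignoring the fingers, and then I'll hand in.

Run:
```python
from h import *
bot.movel([S[0]-10,S[1],240])
im,d=eyes.read_camera("wrist")
w,px=cloud(K("wrist"),d); m=(np.hypot(*(w[:,:2]-S).T)<42)&(w[:,2]>112)&(w[:,2]<135); b=w[m]
m2=(np.hypot(*(w[:,:2]-S).T)<34)&(w[:,2]>80)&(w[:,2]<95)
r=cv2.minAreaRect(b[:,:2].astype(np.float32)); print(r,np.percentile(b[:,2],[5,50,95]),np.median(w[m2][:,2]))
v=np.linalg.svd(b[:,:2]-b[:,:2].mean(0),full_matrices=False)[2][0]; print('yaw',np.degrees(np.arctan2(v[1],v[0])))
A=np.c_[b[:,:2]-b[:,:2].mean(0),np.ones(len(b))]; print('slope',np.linalg.lstsq(A,b[:,2],rcond=None)[0])
ok=abs(np.median(b[:,2])-122.5)<2.5
print(ok,bot.get_time())
if ok: print(order.job_done())
```

```text
((564.1361694335938, 126.60016632080078), (16.1767520904541, 60.14080047607422), 37.38980484008789) [115.18681419 120.82208105 122.06181031] 86.71020709935092
yaw -52.64633820008746
slope [1.44302476e-01 9.97828964e-02 1.20262440e+02]
True 34.6667
the job is handed in; nothing more can be done
None
```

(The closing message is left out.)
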